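Reset the rolling-cylinder tack tester

ROBOT

A 7-joint arm with a two-finger parallel gripper is mounted at the origin on a cart in front of the work surface, level with it; the furniture and walls round the work are solid. World frame = base frame: x ahead of the robot, y to its left, z up, the work surface at z = 0. Lengths are in m, angles in rad, forces in N, time in s.
With the tool pointing down it reaches from about 0.4 to 0.85 m from the base axis. Payload 4.5 kg.
Tool frame: the origin (TCP) lies midway between the tips of the shut fingers; the grasp point (between the pads) lies 19 mm behind it; z points along the fingers, y is the line along which they close (so a half turn about z gives the same grasp; the last joint's range is limited). The gripper opens to 88 mm and grips with 3 to 60 N. Pads are 18 mm wide; open, the fingers measure 123 mm over their backs; the gripper's body (75 mm by 187 mm) begins 45 mm behind the grasp point.
Start: joints at [-1.149, 0.689, -0.195, 1.565, 0.157, 0.902, -0.215], TCP at [0.236, 0.579, 0.239] pointing down, gripper open.
Joint ranges: [-3.01, 3.01], [-0.46, 2.08], [-1.47, 1.51], [0.13, 2.56], [-1, 4.14], [0.04, 2.09], [-2.66, 2.66]. Speed limits (rad/s): [2.57, 2.57, 3.14, 3.14, 3.14, 3.14, 3.14].

INTERFACE

Orientations are given as a unit quaternion [x, y, z, w].
In Python, from plant import r gives the robot as it stands.
- The arm moves only by the tool carry_out, never from a script. Its argument "plan" is a list of rows, each an object with "rot": the turn, a rotation vector about the tool's x, y, z in rad, a list of three; "xyz": the shift along the tool's x, y, z in m, a list of three; "grip": the closure in counts, from 0 (fully open) to 255 (shut). In form: [{"rot": [wx, wy, wz], "xyz": [dx, dy, dz], "grip": grip}, ...]. A call has 1 to 8 rows; each row is the pose to reach, as a shift and turn from the pose commanded when the call began, along the tool's axes at that moment; what a row does not reach only later rows make up. A row lasts 1/12 s, in which the tool goes at most 41.7 mm and 7.16 degrees, less where a joint would pass 70% of its speed; a pose out of reach is approached as far as the arm can. A call with a gripper value outside its range is refused whole. The fingers move at their own pace and stop on an object; "squeeze" is the grip in N (left out, the last holds). Time passes only in rows, so rows that repeat a pose let the fingers close. It gives the time, the measured TCP pose, the force, the opening and the grip force at its end, in the units of the state.
- r.get_state(): the state, without advancing time (a new reading comes with each control period).
- r.snapshot(name): name is "side" or "top" or "wrist"; returns the picture (384x512x3 uint8, red, green, blue); there is no depth.
- r.camera_params(name): a dict with "fx", "fy", "cx", "cy" (pixels), "position" and "attitude" of the camera in the world; the wrist camera has in their place "hand_eye" (4x4, takes a point from camera to tool coordinates, whose origin is the TCP and whose axes are the flange's). Camera axes: x right, y down, z forward; pixel columns grow to the right and rows downward; lengths in m; the calibration is good to about 2 mm. A picture is of the moment at which its call begins: read the wrist's pose just before it. camera_params takes no time and is no camera call.
- r.finish_job(): hands the job in; it is judged then, once.
The state is a dict: "clock": time; "q": joint angles; "qd": joint speeds; "joint_torque": joint torques, N m; "tool_pos": TCP position; "eef_rot": TCP orientation; "contact_force": force on the tool from outside, world axes, zero at the start; "moment": the same for the moment, N m; "opening": opening from 0.0 (shut) to 1.0 (fully open); "finger_force": force on a finger pad.
Only numpy, scipy, OpenCV 4.12 (cv2) and the standard library are available. Lean on these libraries where they do the work, as an engineer would, in place of code of your own. Each camera call takes 0.05 s, during which the arm holds its last target. There are 200 camera calls.

TASK

Get the tack tester ready for its next run using fingertips only. First push the steel cylinder steadily and gently up the ramp against the sprung stop at the top, until the two red pawls have sprung in behind it and hold it there; do not lift it, squeeze it or let it run back down. Then push the distance pointer by its orange tab along its rod all the way home to zero at the foot of the ramp, and leave the other things on the bench where they are.

Things in the scene. Friction and masses are not known exactly. Their poses are not given: they have to be found in the camera images.
- tester: white tack tester, base 356 x 142 mm, fixed. Origin at bench height under the line where level lane and ramp meet, mid-lane; x along the lane uphill, y across to the pointer's side, z up. Steel lane surface 20 mm above the bench, from x = -172 mm to 0, then the ramp. Lane and ramp are 83 mm wide between side rails 9 mm high. Base spans x -183 to 173, y -61 to 81 mm
- ramp: the steel ramp, 166 mm long, rising at 12 degrees, fixed on the tester. Origin on its surface at its lower edge, mid-lane (20 mm above the bench, above the tester's origin); x up the slope, y across, z square to its surface
- roller_center (a point): centre of the loose polished steel cylinder, 36 mm diameter, 80 mm long, about 0.35 kg, lying across the lane with 1.5 mm play to each rail. Starts on the level lane; on the ramp it rolls back when let go. Slippery (friction about 0.25): a few newtons from behind at axis height (18 mm above the surface) take it up and past the pawls. The lane's middle 56 mm is free for a closed gripper to follow
- pawl_left (a joint): left (tester +y) red spring pawl, rad: 0 = sprung in across the lane, about 0.5 when the passing cylinder folds it outward. A barb on an upright pivot beside the ramp at ramp x = 74 mm, 12 to 24 mm above the surface, reaching about 13 mm into the lane, tip at ramp x = 98 mm. It springs in by itself once the cylinder has passed, and then stops it rolling back
- pawl_right (a joint): right (tester -y) red spring pawl, same as the left one
- pointer (a joint): distance pointer, m from zero: 0 = home at the foot of the ramp (rigid end stop); grows down the lane (tester -x) to 0.147. Stays where left; 1 to 2 N slide it. Its black follower finger, 7 mm wide along the lane, reaches about 15 mm into the lane at cylinder-axis height
- pointer_tab (a point): top centre of the pointer's upright orange thumb tab, 64 mm above the bench, 10 mm thick along the lane, 15 mm wide, standing free from 44 to 64 mm above the bench. It lies outside the lane at tester y = 58 mm, x = -8 mm minus the joint value. The black carriage under it is 26 mm long along the lane, top 32 mm above the bench
- tape_roll: flat beige roll of label tape, 57 mm across, 18 mm high; a bystander, origin at the centre of its underside
- jar_blue: white jar with a blue screw cap, 46 mm across, 70 mm high; a bystander, origin at the centre of its underside
- beaker: empty plastic beaker, 57 mm across, 70 mm high; a bystander, origin at the centre of its underside
- pen: ballpoint pen lying flat, 140 mm long, 10 mm thick; a bystander, origin at the centre of its underside
- calculator: black desk calculator, 115 x 70 x 14 mm; a bystander, origin at the centre of its underside
- roller: the cylinder itself; origin at its centre, its y axis along the cylinder's axis
- lane_end (a point): middle of the lane's lower end, on its surface, 172 mm downhill of the ramp's foot; a low end bar (16 mm high) stands here
- catch_seat (a point): where the cylinder's centre lies when caught (ramp x = 116, z = 18 mm). The sprung stop pad, black, 60 mm wide, faces downhill at ramp x = 132 mm, its middle 18 mm above the surface; it yields up to 16 mm (1.4 N at first touch, 12 N fully in), then is rigid. The cylinder must be pushed about 5 mm past this seat for the pawls to spring in; they then hold it here
- microscope_foot (a point): bench point under the fixed microscope, an obstacle beside the tester's upper end: it fills about x -0.17 to 0.11 m, y -0.13 to 0.15 m from this point and is 0.55 m high; its eyepieces (0.34 to 0.5 m up) overhang to x -0.20, y up to 0.21 m. A monitor stands behind and left of it. Swing the arm across in front of it, close to the robot, not over it
Mind the look-alikes: they are no part of the job. What is shaped like the roller but turquoise is not meant.

How it is judged:
By the outcome, as a careful person would: the job done as asked, in the order asked, and still so for the second after the job is handed in, with the robot touching nothing.
It also fails if it takes over 51 s, if anything falls off the work surface, if the arm or the gripper's body presses on something with over 40 N, if the wrist force passes 120 N, or if a joint passes its speed limit or range.

## Working session

There is one attempt and no reset: what is moved stays moved. The work goes in short steps, Python scripts to look and compute and a tool call to move; the robot and the scene stay as the last step left them, time stands still between calls to the robot, and variables do not carry over. Pictures are saved under pics/ and viewed, at most 10 in all, crops included, and the job is handed in when it is done.

Besides the shell and the picture viewer there is one more tool, called after "Call:" as name([rows], argument=value, ...), one row to a line, values as JSON. carry_out: Moves the arm, as the interface text tells. Its arguments: {"type":"object","properties":{"plan":{"type":"array"},"squeeze":{"type":"number"}},"required":["plan"]}

```bash
ls; mkdir -p pics; python3 - <<'E'
from plant import r
import cv2
for n in("top","side"):
    cv2.imwrite(f"pics/{n}0.png",r.snapshot(n)[:,:,::-1])
    print(n,r.camera_params(n))
print(r.camera_params("wrist"))
print(r.get_state())
E
```

```text
pics
top {'fx': 379.82422110711246, 'fy': 379.82422110711246, 'cx': 252.32863582528964, 'cy': 194.28445685433783, 'position': array([ 0.4899407 , -0.17001837,  1.33171709]), 'attitude': array([ 0.70684642, -0.7057584 ,  0.03827768, -0.02842612])}
side {'fx': 383.63764909990755, 'fy': 383.63764909990755, 'cx': 258.56305381846914, 'cy': 196.27891096527833, 'position': array([ 0.0883399 , -1.04618208,  0.56110062]), 'attitude': array([ 0.81828467, -0.23182167,  0.13942226, -0.50717881])}
{'fx': 343.8846497713292, 'fy': 343.8846497713292, 'cx': 254.2487903206777, 'cy': 194.1544846960315, 'hand_eye': array([[ 4.21076036e-04, -9.60158510e-01, -2.79455646e-01,
         7.15857057e-02],
       [ 9.99999911e-01,  3.95372055e-04,  1.48346100e-04,
        -3.07158086e-04],
       [-3.19468173e-05, -2.79455683e-01,  9.60158591e-01,
        -1.46292983e-01],
       [ 0.00000000e+00,  0.00000000e+00,  0.00000000e+00,
         1.00000000e+00]])}
{'clock': 0.1, 'q': array([-1.14920155,  0.68990366, -0.19451929,  1.56622559,  0.15729807,
        0.90249525, -0.21512326]), 'qd': array([-0.00019039, -0.00225522, -0.00113799, -0.00345298,  0.00056151,
       -0.00054582,  0.00065337]), 'joint_torque': array([-4.09959714e-03, -5.28499782e+01, -1.27148017e+00, -1.53838474e+01,
       -5.24859026e-02,  2.01487201e-03,  3.60804063e-05]), 'tool_pos': array([0.23617013, 0.57805504, 0.23799185]), 'eef_rot': array([ 1.92660367e-01,  9.81265158e-01, -8.14592356e-04, -1.00149617e-04]), 'contact_force': array([-0.52997516,  0.08061175,  0.51140815]), 'moment': array([-0.0042332 , -0.02560736, -0.06639691]), 'finger_force': 0.0, 'opening': 0.9974560530311316}
```

View pics/top0.png

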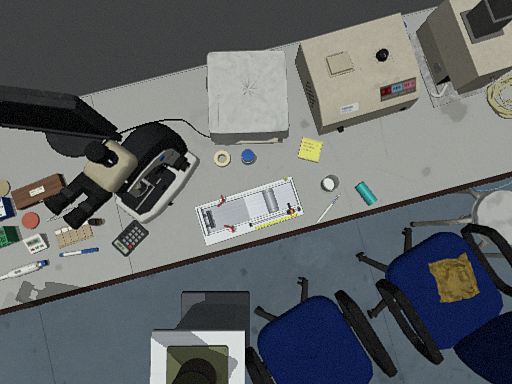

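View pics/side0.png

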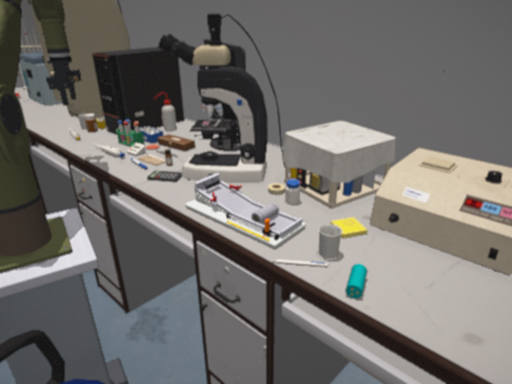

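The top view shows the tester at about (250,210). Its ramp end is at left with red pawls near (222,200) and (230,230), the roller is near (269,200), and the orange tab is near (293,210). The microscope is at (150,170), and the turquoise decoy at (366,193). The side view agrees.

```bash
cat > h.py <<'E'
from plant import r
import numpy as np, cv2
from scipy.spatial.transform import Rotation as R
def cam(n):
    p=r.camera_params(n)
    if n=="wrist":
        s=r.get_state(); T=np.eye(4); T[:3,:3]=R.from_quat(s["eef_rot"]).as_matrix(); T[:3,3]=s["tool_pos"]
        T=T@p["hand_eye"]; return p,T[:3,:3],T[:3,3]
    return p,R.from_quat(p["attitude"]).as_matrix(),np.array(p["position"])
def ray(c,uv,z):
    p,M,o=c; d=M@np.array([(uv[0]-p["cx"])/p["fx"],(uv[1]-p["cy"])/p["fy"],1]); return o+d*(z-o[2])/d[2]
def pix(c,X):
    p,M,o=c; v=M.T@(np.array(X)-o); return np.array([v[0]/v[2]*p["fx"]+p["cx"],v[1]/v[2]*p["fy"]+p["cy"]])
E
python3 - <<'E'
from h import *
im=cv2.imread("pics/top0.png"); c=cam("top")
cv2.imwrite("pics/crop.png",cv2.resize(im[165:255,185:315],None,fx=6,fy=6,interpolation=cv2.INTER_CUBIC))
hsv=cv2.cvtColor(im,cv2.COLOR_BGR2HSV)
for nm,lo,hi,z in(("red",(0,140,80),(6,255,255),.05),("orange",(7,150,120),(18,255,255),.06)):
    m=cv2.inRange(hsv,lo,hi); m[:, :190]=0;m[:165]=0;m[255:]=0;m[:,320:]=0
    n,l,s,ce=cv2.connectedComponentsWithStats(m)
    for i in range(1,n): print(nm,s[i],ce[i],ray(c,ce[i],z).round(4))
for X in [(0,0,0),(0.236,0.579,0.0)]: print(pix(c,X))
E
```

```text
red [218 196   6  10  13] [221.         200.53846154] [ 0.5898 -0.0819  0.05  ]
red [225 225   9   7  13] [229.46153846 227.53846154] [ 0.4989 -0.1111  0.05  ]
red [232 226   1   1   1] [232. 226.] [ 0.5041 -0.1196  0.05  ]
orange [290 209   4   4  10] [291.3 210.8] [ 0.555  -0.3185  0.06  ]
orange [291 215   2   2   2] [291.5 215.5] [ 0.5392 -0.319   0.06  ]
[196.10110054 376.54922137]
[ 26.49889705 305.06296242]
```

View pics/crop.png

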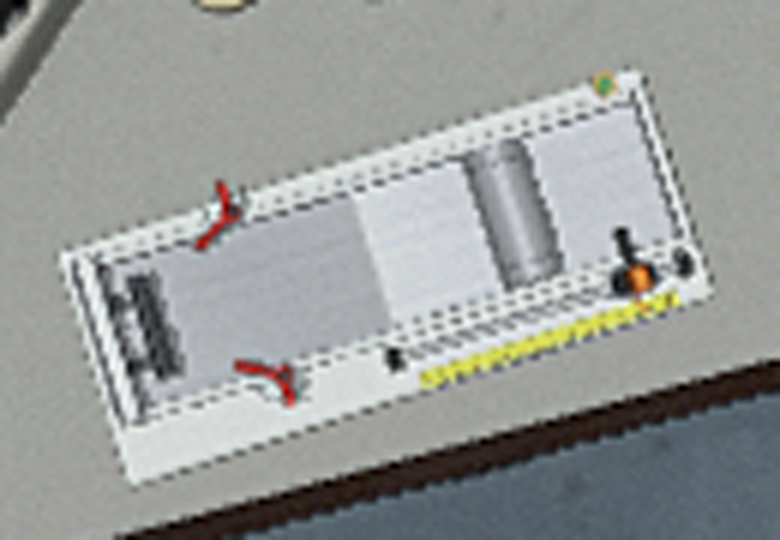

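The crop shows the follower finger just downhill of the roller, with the pointer at roughly 0.11 m. The roller is on the level lane and both pawls are in.

```bash
python3 - <<'E'
from h import *
c=cam("top")
for p in[(75,224),(45,195),(100,150)]: print("eye",ray(c,p,.42)[:2].round(3))
for p in[(150,220),(117,200),(198,160),(165,125)]: print("foot",ray(c,p,.03)[:2].round(3))
f=lambda u,v,z: ray(c,(185+u/6-.4,165+v/6-.4),z)[:2]
co=np.array([f(62,250,.02),f(640,72,.02),f(712,290,.02),f(130,482,.02)]);print("corners",co.round(4))
ux=co[0]-co[1]+co[3]-co[2];ux/=np.linalg.norm(ux);uy=np.array([-ux[1],ux[0]])
ctr=co.mean(0);o=ctr+5e-3*ux-10e-3*uy
print("ux",ux,"yaw",np.degrees(np.arctan2(ux[1],ux[0])),"origin",o, np.linalg.norm(co[0]-co[1]),np.linalg.norm(co[0]-co[3]))
L=lambda p:np.array([(p-o)@ux,(p-o)@uy]).round(4)
print("seam",L(f(375,262,.02)),"roller",L(f(513,213,.05)),"tab",L(f(637,278,.062)),"finger",L(f(622,238,.04)))
print("pawl",L(f(232,200,.05)))
E
```

```text
eye [0.504 0.239]
eye [0.573 0.313]
eye [0.683 0.187]
foot [0.524 0.161]
foot [0.593 0.275]
foot [0.732 0.   ]
foot [0.856 0.117]
corners [[ 0.5721  0.0098]
 [ 0.6764 -0.3241]
 [ 0.5497 -0.3646]
 [ 0.4398 -0.0309]]
ux [-0.30549685  0.95219309] yaw 107.78805810660474 origin [ 0.5674956 -0.1696065] 0.34982852669379494 0.1384849305397951
seam [0.     0.0021] roller [-0.0821  0.001 ] tab [-0.1358  0.0573] finger [-0.1376  0.0328]
pawl [ 0.0667 -0.0541]
```

Call:
carry_out([
  {"rot": [0,0,0],"xyz": [-0.191,-0.245,0],"grip": 255},
  {"rot": [0,0,0],"xyz": [-0.191,-0.245,0],"grip": 255},
  {"rot": [0,0,0],"xyz": [-0.191,-0.245,0],"grip": 255},
  {"rot": [0,0,0],"xyz": [-0.191,-0.245,0],"grip": 255},
  {"rot": [0,0,0],"xyz": [-0.191,-0.245,0],"grip": 255},
  {"rot": [0,0,0],"xyz": [-0.191,-0.245,0],"grip": 255},
  {"rot": [0,0,0],"xyz": [-0.191,-0.245,0],"grip": 255},
  {"rot": [0,0,0],"xyz": [-0.191,-0.245,0],"grip": 255},
])

```text
clock: 0.77
tool_pos: [0.321, 0.2733, 0.2384]
eef_rot: [0.195, 0.981, -0.003, -0.0]
contact_force: [0.8, -0.7, -0.0]
opening: 0.42
finger_force: 0.0
```

Call:
carry_out([
  {"rot": [0,0,0],"xyz": [-0.206,-0.24,0],"grip": 255},
  {"rot": [0,0,0],"xyz": [-0.206,-0.24,0],"grip": 255},
  {"rot": [0,0,0],"xyz": [-0.206,-0.24,0],"grip": 255},
  {"rot": [0,0,0],"xyz": [-0.206,-0.24,0],"grip": 255},
  {"rot": [0,0,0],"xyz": [-0.206,-0.24,0],"grip": 255},
  {"rot": [0,0,0],"xyz": [-0.206,-0.24,0],"grip": 255},
  {"rot": [0,0,0],"xyz": [-0.206,-0.24,0],"grip": 255},
  {"rot": [0,0,0],"xyz": [-0.206,-0.24,0],"grip": 255},
])

```text
clock: 1.43
tool_pos: [0.4209, -0.0252, 0.2385]
eef_rot: [0.195, 0.981, -0.001, 0.0]
contact_force: [1.0, -0.0, 0.8]
opening: 0.006
finger_force: 0.0
```

```bash
cat >> h.py <<'E'
UX=np.array([-0.3055,0.9522,0]);O=np.array([0.5675,-0.1696,0])
def go(tx,ty,z,ux=UX,o=O):
    "shift and turn to tester-frame point, tool x along tester x"
    s=r.get_state(); M=R.from_quat(s["eef_rot"]); ux=ux/np.linalg.norm(ux); uy=np.cross([0,0,1],ux)
    G=np.c_[ux,-uy,[0,0,-1]]; P=o+tx*ux+ty*uy; P[2]=z
    print("P",P.round(4),"rot",(M.inv()*R.from_matrix(G)).as_rotvec().round(4),"xyz",M.inv().apply(P-s["tool_pos"]).round(4),
      "at",((s["tool_pos"]-o)@ux).round(4),((s["tool_pos"]-o)@uy).round(4),s["tool_pos"].round(4),"F",s["contact_force"].round(2))
E
python3 -c "
from h import *
go(-.121,0,.2)"
```

```text
P [ 0.6045 -0.2848  0.2   ] rot [-0.0013  0.0011  0.8673] xyz [-0.269  -0.1695  0.0389] at 0.1823 0.0954 [ 0.4209 -0.0252  0.2385] F [ 1.05 -0.03  0.82]
```

Call:
carry_out([
  {"rot": [0,0,0.867],"xyz": [-0.269,-0.17,0.02],"grip": 255},
  {"rot": [0,0,0.867],"xyz": [-0.269,-0.17,0.02],"grip": 255},
  {"rot": [0,0,0.867],"xyz": [-0.269,-0.17,0.02],"grip": 255},
  {"rot": [0,0,0.867],"xyz": [-0.269,-0.17,0.02],"grip": 255},
  {"rot": [0,0,0.867],"xyz": [-0.269,-0.17,0.02],"grip": 255},
  {"rot": [0,0,0.867],"xyz": [-0.269,-0.17,0.02],"grip": 255},
  {"rot": [0,0,0.867],"xyz": [-0.269,-0.17,0.02],"grip": 255},
  {"rot": [0,0,0.867],"xyz": [-0.269,-0.17,0.02],"grip": 255},
])

```text
clock: 2.1
tool_pos: [0.6063, -0.2835, 0.2179]
eef_rot: [0.59, 0.807, -0.001, 0.001]
contact_force: [0.4, -0.9, 0.2]
opening: 0.006
finger_force: 0.0
```

Call:
carry_out([
  {"rot": [0,0,0],"xyz": [0,0,0.0],"grip": 255},
  {"rot": [0,0,0],"xyz": [0,0,0],"grip": 255},
])

```text
clock: 2.27
tool_pos: [0.6048, -0.2807, 0.2174]
eef_rot: [0.588, 0.809, -0.0, -0.001]
contact_force: [0.3, 0.2, -0.7]
opening: 0.007
finger_force: 0.0
```

```bash
python3 -c "
from h import *
go(-.121,0,.1)
cv2.imwrite('pics/w1.png',r.snapshot('wrist')[:,:,::-1])
c=cam('wrist')
for X in[(-.172,0,.02),(0,.0415,.02),(0,-.0415,.02),(-.082,0,.038),(-.136,.058,.064)]:
  uy=np.cross([0,0,1],UX); print(X,pix(c,O+UX*X[0]+uy*X[1]+[0,0,X[2]]).round(1))
"
```

```text
P [ 0.6045 -0.2848  0.1   ] rot [-0.0014 -0.0007  0.0037] xyz [-0.0039 -0.0014  0.1174] at -0.1172 -0.0015 [ 0.6048 -0.2807  0.2174] F [ 0.29  0.16 -0.71]
(-0.172, 0, 0.02) [252.3 219.7]
(0, 0.0415, 0.02) [208.3  44.8]
(0, -0.0415, 0.02) [297.9  45.4]
(-0.082, 0, 0.038) [252.6 136.6]
(-0.136, 0.058, 0.064) [188.6 199.1]
```

View pics/w1.png

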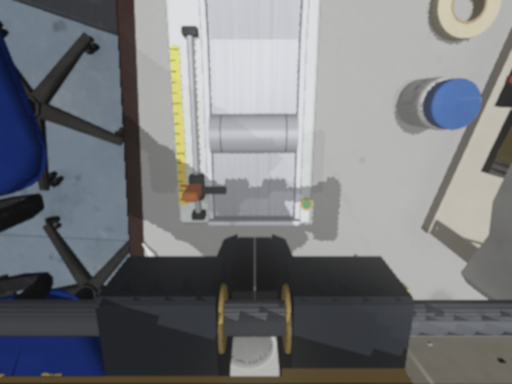

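The wrist picture shows the fingers at (253,240), centred on the lane. The roller is at (254,133), about tester x -0.079. The tab is at (190,195), about x -0.133, and the follower finger tip is at (225,190), clear of the middle. The tester frame agrees to about 2 to 3 mm, so I will descend behind the roller.

Call:
carry_out([
  {"rot": [0,0,0.004],"xyz": [-0.003,-0.001,0.03],"grip": 255},
  {"rot": [0,0,0.004],"xyz": [-0.003,-0.001,0.065],"grip": 255},
  {"rot": [0,0,0.004],"xyz": [-0.003,-0.001,0.1],"grip": 255},
  {"rot": [0,0,0.004],"xyz": [-0.003,-0.001,0.13],"grip": 255},
  {"rot": [0,0,0.004],"xyz": [-0.003,-0.001,0.155],"grip": 255},
  {"rot": [0,0,0.004],"xyz": [-0.003,-0.001,0.17],"grip": 255},
  {"rot": [0,0,0.004],"xyz": [-0.003,-0.001,0.18],"grip": 255},
  {"rot": [0,0,0.004],"xyz": [-0.003,-0.001,0.182],"grip": 255},
])

```text
clock: 2.98
tool_pos: [0.6044, -0.2813, 0.0356]
eef_rot: [0.588, 0.809, 0.0, -0.001]
contact_force: [-0.2, -0.9, -0.1]
opening: 0.008
finger_force: 0.0
```

Call:
carry_out([
  {"rot": [0,0,0],"xyz": [0,0,0.0],"grip": 255},
])

```text
clock: 3.07
tool_pos: [0.6055, -0.2823, 0.0372]
eef_rot: [0.588, 0.809, 0.0, 0.0]
contact_force: [0.3, -0.5, 0.2]
opening: 0.004
finger_force: 0.0
```

```bash
python3 -c "
from h import *
go(0,0,.035)
cv2.imwrite('pics/w2.png',r.snapshot('wrist')[:,:,::-1])
c=cam('wrist')
for X in[(0,.0415,.02),(0,-.0415,.02),(-.079,0,.056),(-.133,.058,.064)]:
  uy=np.cross([0,0,1],UX); print(X,pix(c,O+UX*X[0]+uy*X[1]+[0,0,X[2]]).round(1))
"
```

```text
P [ 0.5675 -0.1696  0.035 ] rot [ 0.0005 -0.0001  0.0021] xyz [ 0.1189 -0.0015  0.0022] at -0.1189 -0.0017 [ 0.6055 -0.2823  0.0372] F [ 0.28 -0.46  0.17]
(0, 0.0415, 0.02) [150.4 -25.6]
(0, -0.0415, 0.02) [348.4 -25. ]
(-0.079, 0, 0.056) [248.7 178.3]
(-0.133, 0.058, 0.064) [105.3 312.5]
```

View pics/w2.png

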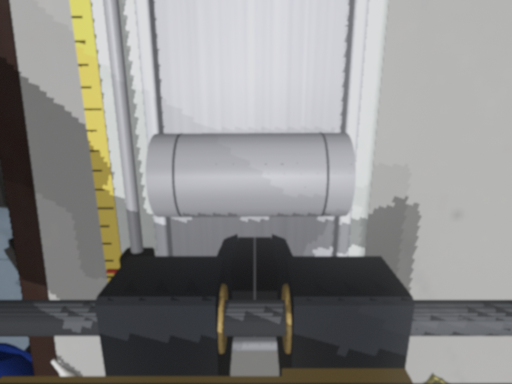

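The roller lies square, at u 148 to 352, v 133 to 216. The finger is centred about 10 mm behind it. Starting the push.

Call:
carry_out([
  {"rot": [0,0,0.002],"xyz": [0.005,-0.001,0.001],"grip": 255},
  {"rot": [0,0,0.002],"xyz": [0.01,-0.0015,0.002],"grip": 255},
  {"rot": [0,0,0.002],"xyz": [0.014,-0.0015,0.003],"grip": 255},
  {"rot": [0,0,0.002],"xyz": [0.018,-0.0015,0.003],"grip": 255},
  {"rot": [0,0,0.002],"xyz": [0.022,-0.0015,0.003],"grip": 255},
  {"rot": [0,0,0.002],"xyz": [0.026,-0.0015,0.003],"grip": 255},
  {"rot": [0,0,0.002],"xyz": [0.03,-0.0015,0.003],"grip": 255},
  {"rot": [0,0,0.002],"xyz": [0.034,-0.0015,0.003],"grip": 255},
])

```text
clock: 3.78
tool_pos: [0.5932, -0.2504, 0.0337]
eef_rot: [0.589, 0.808, 0.0, -0.0]
contact_force: [-0.7, -0.6, -1.3]
opening: 0.004
finger_force: 0.1
```

Call:
carry_out([
  {"rot": [0,0,0],"xyz": [0.004,0,0],"grip": 255},
  {"rot": [0,0,0],"xyz": [0.008,0,0],"grip": 255},
  {"rot": [0,0,0],"xyz": [0.012,0,0],"grip": 255},
  {"rot": [0,0,0],"xyz": [0.016,0,0],"grip": 255},
  {"rot": [0,0,0],"xyz": [0.02,0,0],"grip": 255},
  {"rot": [0,0,0],"xyz": [0.024,0,0],"grip": 255},
  {"rot": [0,0,0],"xyz": [0.028,0,0],"grip": 255},
  {"rot": [0,0,0],"xyz": [0.032,0,0],"grip": 255},
])

```text
clock: 4.45
tool_pos: [0.5835, -0.22, 0.0337]
eef_rot: [0.589, 0.808, 0.0, 0.0]
contact_force: [0.5, 0.4, 0.6]
opening: 0.007
finger_force: 0.1
```

```bash
python3 -c "
from h import *
go(0,0,.035)
cv2.imwrite('pics/w3.png',r.snapshot('wrist')[:,:,::-1])"
```

```text
P [ 0.5675 -0.1696  0.035 ] rot [ 0.0001 -0.0001 -0.0004] xyz [ 0.0528  0.0002 -0.0013] at -0.0528 0.0002 [ 0.5835 -0.22    0.0337] F [0.46 0.36 0.61]
```

View pics/w3.png

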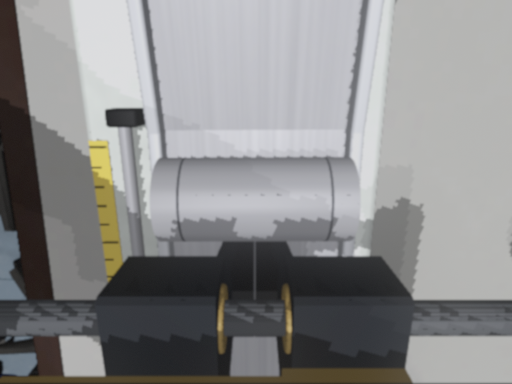

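The roller is in light contact, square at v 157 to 240, with the ramp seam at v 130. Continuing up the ramp.

Call:
carry_out([
  {"rot": [0,0,0],"xyz": [0.004,0,0],"grip": 255},
  {"rot": [0,0,0],"xyz": [0.008,0,0],"grip": 255},
  {"rot": [0,0,0],"xyz": [0.012,0,0],"grip": 255},
  {"rot": [0,0,0],"xyz": [0.016,0,0],"grip": 255},
  {"rot": [0,0,0],"xyz": [0.02,0,0],"grip": 255},
  {"rot": [0,0,0],"xyz": [0.024,0,0],"grip": 255},
  {"rot": [0,0,0],"xyz": [0.028,0,-0.0008],"grip": 255},
  {"rot": [0,0,0],"xyz": [0.032,0,-0.0017],"grip": 255},
])

```text
clock: 5.17
tool_pos: [0.5744, -0.1909, 0.0358]
eef_rot: [0.59, 0.808, -0.0, 0.001]
contact_force: [-0.1, -3.8, 1.9]
opening: 0.002
finger_force: 1.8
```

Call:
carry_out([
  {"rot": [0,0,0],"xyz": [0.004,0,-0.0008],"grip": 255},
  {"rot": [0,0,0],"xyz": [0.008,0,-0.0017],"grip": 255},
  {"rot": [0,0,0],"xyz": [0.012,0,-0.0026],"grip": 255},
  {"rot": [0,0,0],"xyz": [0.016,0,-0.0034],"grip": 255},
  {"rot": [0,0,0],"xyz": [0.02,0,-0.0042],"grip": 255},
  {"rot": [0,0,0],"xyz": [0.024,0,-0.0051],"grip": 255},
  {"rot": [0,0,0],"xyz": [0.028,0,-0.006],"grip": 255},
  {"rot": [0,0,0],"xyz": [0.032,0,-0.0068],"grip": 255},
])

```text
clock: 5.83
tool_pos: [0.5639, -0.159, 0.0423]
eef_rot: [0.589, 0.808, 0.0, -0.0]
contact_force: [0.9, -2.5, 2.2]
opening: 0.007
finger_force: 1.6
```

```bash
python3 -c "
from h import *
go(.0896,0,.059)
cv2.imwrite('pics/w4.png',r.snapshot('wrist')[:,:,::-1])"
```

```text
P [ 0.5401 -0.0843  0.059 ] rot [-0.     -0.0001 -0.0004] xyz [ 0.0784  0.0002 -0.0167] at 0.0112 0.0002 [ 0.5639 -0.159   0.0423] F [ 0.94 -2.53  2.17]
```

View pics/w4.png

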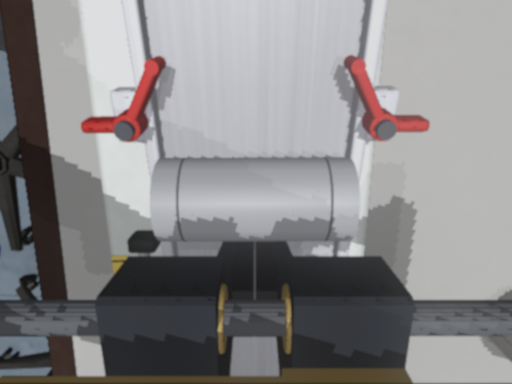

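The roller is square on the ramp with both red pawls ahead, tips at (157,63) and (351,63). The push force is about 3 N.

Call:
carry_out([
  {"rot": [0,0,0],"xyz": [0.004,0,-0.0008],"grip": 255},
  {"rot": [0,0,0],"xyz": [0.008,0,-0.0017],"grip": 255},
  {"rot": [0,0,0],"xyz": [0.012,0,-0.0026],"grip": 255},
  {"rot": [0,0,0],"xyz": [0.016,0,-0.0034],"grip": 255},
  {"rot": [0,0,0],"xyz": [0.02,0,-0.0042],"grip": 255},
  {"rot": [0,0,0],"xyz": [0.024,0,-0.0051],"grip": 255},
  {"rot": [0,0,0],"xyz": [0.028,0,-0.006],"grip": 255},
  {"rot": [0,0,0],"xyz": [0.032,0,-0.0068],"grip": 255},
])

```text
clock: 6.55
tool_pos: [0.5549, -0.1304, 0.0495]
eef_rot: [0.59, 0.807, -0.0, 0.002]
contact_force: [1.1, -7.1, 4.9]
opening: 0.003
finger_force: 3.5
```

Call:
carry_out([
  {"rot": [0,0,0],"xyz": [0.004,0,-0.0008],"grip": 255},
  {"rot": [0,0,0],"xyz": [0.008,0,-0.0017],"grip": 255},
  {"rot": [0,0,0],"xyz": [0.012,0,-0.0026],"grip": 255},
  {"rot": [0,0,0],"xyz": [0.016,0,-0.0034],"grip": 255},
  {"rot": [0,0,0],"xyz": [0.02,0,-0.0042],"grip": 255},
  {"rot": [0,0,0],"xyz": [0.024,0,-0.0051],"grip": 255},
  {"rot": [0,0,0],"xyz": [0.028,0,-0.006],"grip": 255},
  {"rot": [0,0,0],"xyz": [0.032,0,-0.0068],"grip": 255},
])

```text
clock: 7.22
tool_pos: [0.5449, -0.0991, 0.0562]
eef_rot: [0.59, 0.808, -0.0, 0.001]
contact_force: [2.2, -4.6, 2.7]
opening: 0.005
finger_force: 2.6
```

```bash
python3 -c "
from h import *
go(.0896,0,.059)"
```

```text
P [ 0.5401 -0.0843  0.059 ] rot [ 0.0009  0.0015 -0.0014] xyz [ 0.0156 -0.     -0.0028] at 0.074 0.0 [ 0.5449 -0.0991  0.0562] F [ 2.23 -4.62  2.72]
```

Call:
carry_out([
  {"rot": [0,0,0],"xyz": [0.003,0,-0.0006],"grip": 255},
  {"rot": [0,0,0],"xyz": [0.006,0,-0.0012],"grip": 255},
  {"rot": [0,0,0],"xyz": [0.008,0,-0.0017],"grip": 255},
  {"rot": [0,0,0],"xyz": [0.01,0,-0.0021],"grip": 255},
  {"rot": [0,0,0],"xyz": [0.012,0,-0.0025],"grip": 255},
  {"rot": [0,0,0],"xyz": [0.0135,0,-0.0028],"grip": 255},
  {"rot": [0,0,0],"xyz": [0.015,0,-0.0031],"grip": 255},
  {"rot": [0,0,0],"xyz": [0.015,0,-0.0031],"grip": 255},
])

```text
clock: 7.88
tool_pos: [0.5406, -0.0857, 0.0591]
eef_rot: [0.59, 0.807, -0.0, 0.001]
contact_force: [2.8, -6.7, 1.5]
opening: 0.004
finger_force: 3.6
```

```bash
python3 -c "
from h import *
go(.0896,0,.059)
cv2.imwrite('pics/w5.png',r.snapshot('wrist')[:,:,::-1])"
```

```text
P [ 0.5401 -0.0843  0.059 ] rot [ 0.0011  0.0025 -0.0017] xyz [ 0.0015 -0.      0.0001] at 0.0881 -0.0 [ 0.5406 -0.0857  0.0591] F [ 2.83 -6.69  1.48]
```

View pics/w5.png

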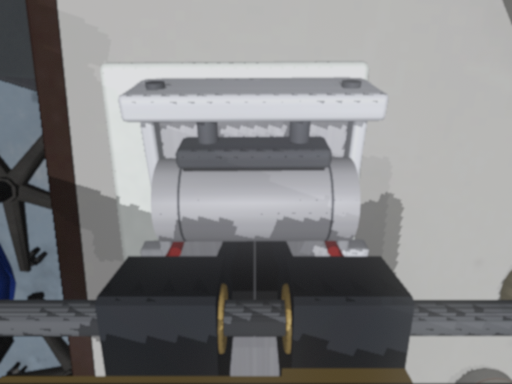

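The roller is pressed on the black stop pad at v 137 to 165. Red pawl tips show at (176,250) and (334,250), behind the roller. I will push 3 mm more to be sure, then back off slowly and look.

Call:
carry_out([
  {"rot": [0,0,0],"xyz": [0.001,0,-0.0002],"grip": 255},
  {"rot": [0,0,0],"xyz": [0.002,0,-0.0004],"grip": 255},
  {"rot": [0,0,0],"xyz": [0.003,0,-0.0006],"grip": 255},
  {"rot": [0,0,0],"xyz": [0.003,0,-0.0006],"grip": 255},
  {"rot": [0,0,0],"xyz": [0.003,0,-0.0006],"grip": 255},
])

```text
clock: 8.35
tool_pos: [0.5399, -0.0836, 0.0596]
eef_rot: [0.59, 0.807, -0.0, 0.002]
contact_force: [2.4, -8.1, 0.3]
opening: 0.004
finger_force: 4.3
```

Call:
carry_out([
  {"rot": [0,0,0],"xyz": [-0.002,0,0.0004],"grip": 255},
  {"rot": [0,0,0],"xyz": [-0.004,0,0.0008],"grip": 255},
  {"rot": [0,0,0],"xyz": [-0.006,0,0.0012],"grip": 255},
  {"rot": [0,0,0],"xyz": [-0.008,0,0.0016],"grip": 255},
  {"rot": [0,0,0],"xyz": [-0.01,0,0.002],"grip": 255},
  {"rot": [0,0,0],"xyz": [-0.012,0,0.0024],"grip": 255},
  {"rot": [0,0,0],"xyz": [-0.014,0,0.0028],"grip": 255},
  {"rot": [0,0,0],"xyz": [-0.016,0,0.0032],"grip": 255},
])

```text
clock: 9.02
tool_pos: [0.5433, -0.0959, 0.0561]
eef_rot: [0.589, 0.808, 0.0, -0.001]
contact_force: [0.5, 0.3, 0.6]
opening: -0.0
finger_force: 0.0
```

```bash
python3 -c "
from h import *
go(.0896,0,.059)
cv2.imwrite('pics/w6.png',r.snapshot('wrist')[:,:,::-1])"
```

```text
P [ 0.5401 -0.0843  0.059 ] rot [-0.001  -0.0015  0.0003] xyz [ 0.012   0.0005 -0.0029] at 0.0776 0.0005 [ 0.5433 -0.0959  0.0561] F [0.46 0.26 0.59]
```

View pics/w6.png

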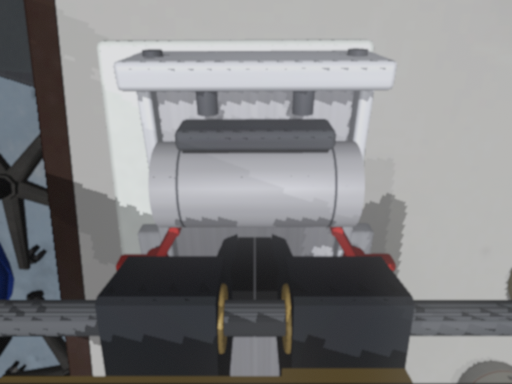

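Both pawls have sprung in behind the roller, at (170,240) and (345,240). The fingers are clear with zero force, so the roller is caught. Next I lift and move behind the tab.

Call:
carry_out([
  {"rot": [0,0,0],"xyz": [-0.012,0,-0.005],"grip": 255},
  {"rot": [0,0,0],"xyz": [-0.02,0,-0.035],"grip": 255},
  {"rot": [0,0,0],"xyz": [-0.035,0,-0.07],"grip": 255},
  {"rot": [0,0,0],"xyz": [-0.07,-0.01,-0.085],"grip": 255},
  {"rot": [0,0,0],"xyz": [-0.11,-0.02,-0.09],"grip": 255},
  {"rot": [0,0,0],"xyz": [-0.148,-0.033,-0.09],"grip": 255},
  {"rot": [0,0,0],"xyz": [-0.185,-0.045,-0.09],"grip": 255},
  {"rot": [0,0,0],"xyz": [-0.21,-0.055,-0.09],"grip": 255},
])

```text
clock: 9.73
tool_pos: [0.5544, -0.3196, 0.1473]
eef_rot: [0.591, 0.807, -0.001, 0.001]
contact_force: [0.1, -0.6, -0.5]
opening: 0.005
finger_force: 0.0
```

Call:
carry_out([
  {"rot": [0,0,0],"xyz": [-0.02,-0.003,0],"grip": 255},
  {"rot": [0,0,0],"xyz": [-0.026,-0.003,0],"grip": 255},
  {"rot": [0,0,0],"xyz": [-0.026,-0.003,0],"grip": 255},
  {"rot": [0,0,0],"xyz": [-0.026,-0.003,0],"grip": 255},
])

```text
clock: 10.07
tool_pos: [0.5609, -0.3376, 0.1462]
eef_rot: [0.589, 0.808, 0.001, -0.001]
contact_force: [-0.6, -0.2, 0.0]
opening: 0.007
finger_force: 0.0
```

```bash
python3 - <<'E'
from h import *
go(-.160,.058,.050)
c=cam('wrist'); im=r.snapshot('wrist')[:,:,::-1]; cv2.imwrite('pics/w7.png',im)
m=cv2.inRange(cv2.cvtColor(im,cv2.COLOR_BGR2HSV),(5,130,80),(19,255,255))
n,l,s,ce=cv2.connectedComponentsWithStats(m)
uy=np.cross([0,0,1],UX)
for i in range(1,n):
    if s[i][4]>30:
        X=ray(c,ce[i],.060)-O; print(s[i],ce[i].round(1),(X@UX).round(4),(X@uy).round(4))
E
```

```text
P [ 0.5612 -0.3397  0.05  ] rot [ 0.0005 -0.0017  0.0005] xyz [-0.0022 -0.0004  0.0962] at -0.1579 0.0576 [ 0.5609 -0.3376  0.1462] F [-0.57 -0.23  0.04]
[245 163  19  13 216] [253.8 169.3] -0.1361 0.0577
```

Call:
carry_out([
  {"rot": [0,0,0],"xyz": [-0.006,0,0.02],"grip": 255},
  {"rot": [0,0,0],"xyz": [-0.006,0,0.045],"grip": 255},
  {"rot": [0,0,0],"xyz": [-0.006,0,0.065],"grip": 255},
  {"rot": [0,0,0],"xyz": [-0.006,0,0.08],"grip": 255},
  {"rot": [0,0,0],"xyz": [-0.006,0,0.09],"grip": 255},
  {"rot": [0,0,0],"xyz": [-0.006,0,0.096],"grip": 255},
  {"rot": [0,0,0],"xyz": [-0.006,0,0.096],"grip": 255},
  {"rot": [0,0,0],"xyz": [-0.006,0,0.096],"grip": 255},
])

```text
clock: 10.78
tool_pos: [0.563, -0.3442, 0.0508]
eef_rot: [0.589, 0.808, 0.0, 0.0]
contact_force: [-0.0, -0.3, 0.9]
opening: 0.006
finger_force: 0.0
```

```bash
python3 - <<'E'
from h import *
go(-.022,.058,.050)
c=cam('wrist'); im=r.snapshot('wrist')[:,:,::-1]; cv2.imwrite('pics/w8.png',im)
m=cv2.inRange(cv2.cvtColor(im,cv2.COLOR_BGR2HSV),(5,130,80),(19,255,255))
n,l,s,ce=cv2.connectedComponentsWithStats(m)
uy=np.cross([0,0,1],UX)
for i in range(1,n):
    if s[i][4]>30:
        X=ray(c,ce[i],.062)-O; print(s[i],ce[i].round(1),(X@UX).round(4),(X@uy).round(4))
E
```

```text
P [ 0.519  -0.2083  0.05  ] rot [0.0006 0.0001 0.0004] xyz [ 0.1429 -0.0004  0.0008] at -0.1649 0.0576 [ 0.563  -0.3442  0.0508] F [-0.04 -0.33  0.9 ]
[221 178  13   4  35] [226.1 179.6] -0.1266 0.0689
[237 184  34  28 740] [253.1 199.8] -0.1351 0.0579
```

Call:
carry_out([
  {"rot": [0,0,0],"xyz": [0.005,0,0],"grip": 255},
  {"rot": [0,0,0],"xyz": [0.01,0,0],"grip": 255},
  {"rot": [0,0,0],"xyz": [0.015,0,0],"grip": 255},
  {"rot": [0,0,0],"xyz": [0.019,0,0],"grip": 255},
  {"rot": [0,0,0],"xyz": [0.023,0,0],"grip": 255},
  {"rot": [0,0,0],"xyz": [0.027,0,0],"grip": 255},
  {"rot": [0,0,0],"xyz": [0.031,0,0],"grip": 255},
  {"rot": [0,0,0],"xyz": [0.035,0,0],"grip": 255},
])

```text
clock: 11.5
tool_pos: [0.5522, -0.3112, 0.0505]
eef_rot: [0.589, 0.808, 0.0, 0.001]
contact_force: [1.1, -1.3, 2.3]
opening: 0.006
finger_force: 1.0
```

Call:
carry_out([
  {"rot": [0,0,0],"xyz": [0.005,0,0],"grip": 255},
  {"rot": [0,0,0],"xyz": [0.01,0,0],"grip": 255},
  {"rot": [0,0,0],"xyz": [0.015,0,0],"grip": 255},
  {"rot": [0,0,0],"xyz": [0.02,0,0],"grip": 255},
  {"rot": [0,0,0],"xyz": [0.025,0,0],"grip": 255},
  {"rot": [0,0,0],"xyz": [0.03,0,0],"grip": 255},
  {"rot": [0,0,0],"xyz": [0.035,0,0],"grip": 255},
  {"rot": [0,0,0],"xyz": [0.04,0,0],"grip": 255},
])

```text
clock: 12.17
tool_pos: [0.5396, -0.2728, 0.0504]
eef_rot: [0.589, 0.808, 0.0, 0.0]
contact_force: [1.6, -2.1, 2.4]
opening: 0.005
finger_force: 1.2
```

Call:
carry_out([
  {"rot": [0,0,0],"xyz": [0.005,0,0],"grip": 255},
  {"rot": [0,0,0],"xyz": [0.01,0,0],"grip": 255},
  {"rot": [0,0,0],"xyz": [0.015,0,0],"grip": 255},
  {"rot": [0,0,0],"xyz": [0.02,0,0],"grip": 255},
  {"rot": [0,0,0],"xyz": [0.025,0,0],"grip": 255},
  {"rot": [0,0,0],"xyz": [0.03,0,0],"grip": 255},
  {"rot": [0,0,0],"xyz": [0.035,0,0],"grip": 255},
  {"rot": [0,0,0],"xyz": [0.04,0,0],"grip": 255},
])

```text
clock: 12.83
tool_pos: [0.5273, -0.2348, 0.0503]
eef_rot: [0.589, 0.808, 0.0, 0.0]
contact_force: [1.8, -1.3, 1.4]
opening: 0.009
finger_force: 1.3
```

```bash
python3 - <<'E'
from h import *
go(-.022,.058,.050)
E
```

```text
P [ 0.519  -0.2083  0.05  ] rot [ 0.0001  0.     -0.0005] xyz [0.0278 0.0002 0.0003] at -0.0498 0.0582 [ 0.5273 -0.2348  0.0503] F [ 1.77 -1.3   1.42]
```

Call:
carry_out([
  {"rot": [0,0,0],"xyz": [0.004,0,0],"grip": 255},
  {"rot": [0,0,0],"xyz": [0.008,0,0],"grip": 255},
  {"rot": [0,0,0],"xyz": [0.011,0,0],"grip": 255},
  {"rot": [0,0,0],"xyz": [0.014,0,0],"grip": 255},
  {"rot": [0,0,0],"xyz": [0.017,0,0],"grip": 255},
  {"rot": [0,0,0],"xyz": [0.02,0,0],"grip": 255},
  {"rot": [0,0,0],"xyz": [0.022,0,0],"grip": 255},
  {"rot": [0,0,0],"xyz": [0.024,0,0],"grip": 255},
])

```text
clock: 13.5
tool_pos: [0.5199, -0.2122, 0.0503]
eef_rot: [0.589, 0.808, -0.0, -0.0]
contact_force: [1.4, -1.7, 1.9]
opening: 0.006
finger_force: 1.2
```

Call:
carry_out([
  {"rot": [0,0,0],"xyz": [0.001,0,0],"grip": 255},
  {"rot": [0,0,0],"xyz": [0.002,0,0],"grip": 255},
  {"rot": [0,0,0],"xyz": [0.003,0,0],"grip": 255},
  {"rot": [0,0,0],"xyz": [0.003,0,0],"grip": 255},
])

```text
clock: 13.83
tool_pos: [0.519, -0.2093, 0.0502]
eef_rot: [0.589, 0.808, 0.0, -0.0]
contact_force: [1.0, 0.3, 1.4]
opening: 0.008
finger_force: 0.9
```

```bash
python3 - <<'E'
from h import *
go(-.022,.058,.050)
E
```

```text
P [ 0.519  -0.2083  0.05  ] rot [-0.0003 -0.0004 -0.0004] xyz [0.001  0.0003 0.0002] at -0.023 0.0583 [ 0.519  -0.2093  0.0502] F [0.97 0.29 1.36]
```

Stop not felt yet. Continuing slowly until the force rises.

Call:
carry_out([
  {"rot": [0,0,0],"xyz": [0.001,0,0],"grip": 255},
  {"rot": [0,0,0],"xyz": [0.002,0,0],"grip": 255},
  {"rot": [0,0,0],"xyz": [0.003,0,0],"grip": 255},
  {"rot": [0,0,0],"xyz": [0.003,0,0],"grip": 255},
])

```text
clock: 14.17
tool_pos: [0.518, -0.2064, 0.0502]
eef_rot: [0.589, 0.808, 0.0, -0.0]
contact_force: [0.6, -0.6, 1.5]
opening: 0.004
finger_force: 0.9
```

Call:
carry_out([
  {"rot": [0,0,0],"xyz": [0.001,0,0],"grip": 255},
  {"rot": [0,0,0],"xyz": [0.002,0,0],"grip": 255},
  {"rot": [0,0,0],"xyz": [0.003,0,0],"grip": 255},
  {"rot": [0,0,0],"xyz": [0.003,0,0],"grip": 255},
])

```text
clock: 14.5
tool_pos: [0.5177, -0.2052, 0.0503]
eef_rot: [0.59, 0.808, -0.0, 0.001]
contact_force: [1.1, -4.9, -0.4]
opening: 0.005
finger_force: 2.7
```

```bash
python3 - <<'E'
from h import *
go(-.022,.058,.050)
E
```

```text
P [ 0.519  -0.2083  0.05  ] rot [ 0.0005  0.0022 -0.0014] xyz [-0.0034  0.0003  0.0003] at -0.0186 0.0583 [ 0.5177 -0.2052  0.0503] F [ 1.06 -4.87 -0.36]
```

Call:
carry_out([
  {"rot": [0,0,0],"xyz": [0.001,0,0],"grip": 255},
  {"rot": [0,0,0],"xyz": [0.002,0,0],"grip": 255},
  {"rot": [0,0,0],"xyz": [0.002,0,0],"grip": 255},
  {"rot": [0,0,0],"xyz": [0.002,0,0],"grip": 255},
])

```text
clock: 14.83
tool_pos: [0.5176, -0.205, 0.0504]
eef_rot: [0.59, 0.807, -0.001, 0.002]
contact_force: [2.9, -7.4, -3.3]
opening: 0.004
finger_force: 4.4
```

Call:
carry_out([
  {"rot": [0,0,0],"xyz": [-0.004,0,0],"grip": 255},
  {"rot": [0,0,0],"xyz": [-0.012,0,0],"grip": 255},
  {"rot": [0,0,0],"xyz": [-0.022,0,0],"grip": 255},
  {"rot": [0,0,0],"xyz": [-0.03,0,-0.01],"grip": 255},
  {"rot": [0,0,0],"xyz": [-0.03,0,-0.04],"grip": 255},
  {"rot": [0,0,0],"xyz": [-0.03,0,-0.08],"grip": 255},
  {"rot": [0,0,0],"xyz": [-0.03,0,-0.12],"grip": 255},
  {"rot": [0,0,0],"xyz": [-0.03,0,-0.13],"grip": 255},
])

```text
clock: 15.5
tool_pos: [0.5282, -0.2321, 0.1857]
eef_rot: [0.59, 0.808, 0.001, 0.004]
contact_force: [0.3, -0.5, 0.2]
opening: 0.004
finger_force: 0.0
```

Call:
carry_out([
  {"rot": [0,0,0],"xyz": [-0.02,0,-0.03],"grip": 255},
  {"rot": [0,0,0],"xyz": [-0.03,0,-0.03],"grip": 255},
  {"rot": [0,0,0],"xyz": [-0.03,0,-0.03],"grip": 255},
  {"rot": [0,0,0],"xyz": [-0.03,0,-0.03],"grip": 255},
])

```text
clock: 15.83
tool_pos: [0.534, -0.2592, 0.2092]
eef_rot: [0.59, 0.807, -0.0, -0.001]
contact_force: [-0.2, -0.4, -0.1]
opening: 0.007
finger_force: 0.0
```

```bash
python3 - <<'E'
from h import *
go(-.022,.058,.050)
c=cam('wrist'); im=r.snapshot('wrist')[:,:,::-1]; cv2.imwrite('pics/w9.png',im)
m=cv2.inRange(cv2.cvtColor(im,cv2.COLOR_BGR2HSV),(5,130,80),(19,255,255))
n,l,s,ce=cv2.connectedComponentsWithStats(m)
uy=np.cross([0,0,1],UX)
for i in range(1,n):
    if s[i][4]>30:
        X=ray(c,ce[i],.062)-O; print(s[i],ce[i].round(1),(X@UX).round(4),(X@uy).round(4))
E
```

```text
P [ 0.519  -0.2083  0.05  ] rot [-0.0017 -0.0017 -0.0018] xyz [0.0529 0.0014 0.1593] at -0.0751 0.0593 [ 0.534  -0.2592  0.2092] F [-0.24 -0.41 -0.1 ]
```

View pics/w9.png

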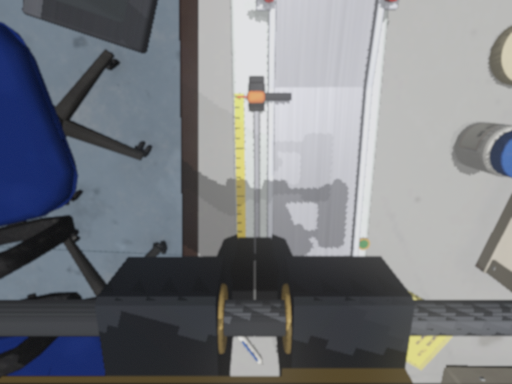

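The orange tab at (257,97) is against the end post at the scale's zero. I felt the rigid stop there at about 7 N, and the lane below is empty. The arm is clear, so I am handing in.

```bash
python3 -c "
from plant import r
print(r.finish_job())"
```

```text
the job is handed in; nothing more can be done
None
```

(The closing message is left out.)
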